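Count to the third gap of the tile rack and push the test tile in

TASK

Find the third gap of the wooden tile rack by touch: with closed fingertips, start on the sprung top rail over the first gap at the end that carries the turned knob and run along the rail, staying on it, over the second gap to the third and no further (gaps that already hold a tile count too). Then push the loose test tile that lies on the bench in front of the rack flat along the bench into that third gap until it is fully home against the back board. Pick nothing up, and leave the stored tiles and everything else where they are.

Things in the scene. Friction and masses are not known exactly. Their poses are not given: they have to be found in the camera images.
- rack: Fixed pale wooden tile rack, 360 mm wide, open below (tiles slide on the bench) and to the front. Origin: on the bench under its middle. +x points into the gaps to the back board, y runs along the row. Seven dividers 6 thick, 36 high, make six gaps 44 wide, centres at y = 125, 75, 25, -25, -75, -125 mm. Board 38 high, end cheeks 40. Place and yaw vary.
- rack_mouth (a point): Point on the bench in the middle of the line of the rounded divider noses (rack x = -25 mm, y = 0). A tile 70 mm long that is home sticks out 15 mm in front of this line, to rack x = -40.
- rack_back (a point): Point on the bench at the foot of the back board's inner face (rack x = +30 mm, y = 0), which stops the tiles; a tile that is home has its centre at rack x = -5 mm.
- rail_top (a point): Middle of the flat top of the rack's darker sprung rail: a bar 302 mm long (rack y), 22 wide, 10 thick, on the line rack x = +5 above the gaps, top 58 above the bench at rest. It gives straight down up to 8 mm (1 N to start, 3.5 N at the stop). Five smooth ridges, 1.5 mm proud, cross it over the inner dividers (rack y = -100, -50, 0, 50, 100).
- finial: Turned wooden knob, 24 mm across, 34 high, fixed on one end cheek (top 74 above the bench) at rack x = +5 and y = +168 or -168: counting starts at this end, which varies. Origin: centre of its underside. Along the rail the first gap's centre is 43 from its axis, the second 93, the third 143.
- end_block: Plain square wooden block 22x22x12 mm fixed on the other end cheek, where counting does not start.
- tile: Loose terracotta test tile with pale glaze bars and patch on its top, 70 (its x) x 36 (its y) x 14 high (mm), 60 to 130 g, lying flat on the bench in front of the rack, place and yaw varying. Origin: centre of its underside. The two ends are equivalent for the job.
- stored_tile_a: Same kind of tile (70x36x14, loose), already home in the gap at rack y = 125.
- stored_tile_b: Same kind of tile (70x36x14, loose), already home in the gap at rack y = -75.
- plastic_basket: Bystander: white slotted plastic basket 130x152x59 (mm), loose on the bench. Origin: centre of its underside.
- green_bowl: Bystander: green plastic bowl 142 across, 73 high (mm), loose on the bench. Origin: centre of its underside.
- beast_mug: Bystander: glazed beast-shaped mug 130x189x128 (mm), loose on the bench. Origin: centre of its underside.
- teal_tin: Bystander: flat teal tin 70x98x30 (mm), loose on the bench. Origin: centre of its underside.
- squat_bottle: Bystander: wide brown squeeze bottle with needle tip, 50 across, 99 high (mm), loose on the bench. Origin: centre of its underside.
- slim_bottle: Bystander: slim pale squeeze bottle with needle tip, 32 across, 111 high (mm), loose on the bench. Origin: centre of its underside.
- corner_bottle_a: Bystander: brown squeeze bottle, 42 across, 105 high (mm), loose on the bench. Origin: centre of its underside.
- corner_bottle_b: Bystander: slim red-brown squeeze bottle, 32 across, 104 high (mm), loose on the bench. Origin: centre of its underside.
- rail (a joint): How far the sprung rail is pressed down: 0 at rest, 0.008 m at its stop.
Things that resemble listed ones, but are neither listed nor needed, are in the scene too. Leave any grey or purple look-alike of the tile alone.

How it is judged (in metres and radians):
On the way, in this order (a step that is already met when the one before it is completed fails the run):
1. the fingertips touch the rail over the first gap from the knob (contact force between the fingers and rail above 0.2 N and horizontal distance between the grasp point and finial between 0.025 and 0.058 m), for 0.03 s.
2. the fingertips, on the rail, cross the ridge between first and second gap (contact force between the fingers and rail above 0.2 N and horizontal distance between the grasp point and finial between 0.06 and 0.076 m), for 0.03 s.
3. the fingertips are on the rail over the second gap (contact force between the fingers and rail above 0.2 N and horizontal distance between the grasp point and finial between 0.08 and 0.106 m), for 0.03 s.
4. the fingertips, on the rail, cross the ridge between second and third gap (contact force between the fingers and rail above 0.2 N and horizontal distance between the grasp point and finial between 0.11 and 0.126 m), for 0.03 s.
5. the fingertips are on the rail over the third gap (contact force between the fingers and rail above 0.2 N and horizontal distance between the grasp point and finial between 0.13 and 0.16 m), for 0.03 s.
6. the loose tile is fully home in the third gap from the knob (((y of finial in the frame of rack above 0 m and y of tile in the frame of rack between 0.017 and 0.033 m) or (y of finial in the frame of rack below 0 m and y of tile in the frame of rack between -0.033 and -0.017 m)) and x of tile in the frame of rack above -0.0085 m and angle between the x axis of tile and the x axis of rack, either way round below 0.15 rad and height (world z) of tile below 0.004 m and angle between tile's own z axis and vertical below 0.08 rad), for 0.2 s.
At the end, for the whole second after the job is handed in: The loose tile lies flat on the bench in the third gap counted from the knob end (within 8 mm of the gap's centre line, within 0.15 rad of its direction), its end within 3.5 mm of the back board, at rest; the rail is back up (within 2 mm) and nothing is touched (all of step 6 and linear speed of tile below 0.01 m/s and value of joint rail below 0.002 m).
It fails at once if the fingertips run on along the rail past the third gap (or start from the wrong end) (contact force between the fingers and rail above 0.2 N and horizontal distance between the grasp point and finial above 0.175 m).
It fails at once if a tile is lifted off the bench (more than 10 mm) or tipped (height (world z) of any of tile, stored_tile_a, stored_tile_b above 0.01 m or angle between any of tile, stored_tile_a, stored_tile_b's own z axis and vertical above 0.35 rad).
It fails at once if a stored tile is moved more than 10 mm (distance of any of stored_tile_a, stored_tile_b from where it was at the start of the episode above 0.01 m).
It fails at once if a bystander is moved more than 15 mm or tipped (distance of any of plastic_basket, green_bowl, beast_mug, teal_tin, squat_bottle, slim_bottle, corner_bottle_a, corner_bottle_b from where it was at the start of the episode above 0.015 m or angle between any of plastic_basket, green_bowl, beast_mug, teal_tin, squat_bottle, slim_bottle, corner_bottle_a, corner_bottle_b's own z axis and vertical above 0.3 rad).
It also fails if it takes over 64 s, if anything falls off the work surface, if the arm or the gripper's body presses on something with over 40 N, if the wrist force passes 120 N, or if a joint passes its speed limit or range.

ROBOT

A 6-joint arm with a two-finger parallel gripper is mounted at the origin on a cart in front of the work surface, level with it; the furniture and walls round the work are solid. World frame = base frame: x ahead of the robot, y to its left, z up, the work surface at z = 0. Lengths are in m, angles in degrees, forces in N, time in s.
With the tool pointing down it reaches from about 0.25 to 0.725 m from the base axis. Payload 9.7 kg.
Tool frame: the origin (TCP) lies between the finger pads; the fingertips stand 17 mm ahead of it and the grasp point (between the pads) lies 2 mm behind it; z points along the fingers, y is the direction in which the jaws open and shut (so a half turn about z gives the same grasp; the last joint's range is limited). The gripper opens to 85 mm and grips with 20 to 120 N. Pads are 22 mm wide; open, the fingers measure 114 mm over their backs; the gripper's body (76 mm by 85 mm) begins 54 mm behind the grasp point. The pads swing forward as they close: fully open they stand 13 mm farther back than shut.
Start: joints at [-76.261, 4.979, 10.078, 95.1, 0, 90], TCP at [0.131, -0.534, 0.248] pointing down, gripper open.
Joint ranges: [-179.16, 179.16], [-48.56, 103.87], [-65.8, 70.77], [-126.05, 130.52], [-82.76, 87.17], [-180, 180]. Speed limits (degrees/s): [127.2, 127.2, 147.25, 180, 180, 180].

INTERFACE

Orientations are given as [roll, pitch, yaw] about the fixed x, y, z axes, in that order (R = Rz(yaw) Ry(pitch) Rx(roll)).
In Python, from workcell import monitor, cams, order gives the robot as it stands. The module is installed in compiled form; this text tells all that it offers.
- The arm moves only by the shell command python3 -m handwheel 'ROWS' [OPENING] [FORCE]. ROWS is JSON, a list of rows, each a list of 6 numbers: the shift along the tool's x, y, z in m, then the turn, a rotation vector about the tool's x, y, z in degrees. In form: [[tx, ty, tz, wx, wy, wz], ...]. A call has exactly 8 rows; each row shifts and turns the commanded pose from where the row before left it, along the tool's axes as they then stand; what a row does not reach is not made up. A row lasts 1/12 s, in which the tool goes at most 41.7 mm and 7.16 degrees, less where a joint would pass 70% of its speed; a pose out of reach is approached as far as the arm can. A call is refused whole if a number of a shift passes 0.0417 or a number of a turn 7.16, either way. A call with a gripper value outside its range is refused whole. OPENING is the opening, from -1 (shut) to 1 (fully open), set as the call begins (- or left out, the last holds). The fingers move at their own pace and stop on an object; FORCE is the grip in N (left out, the last holds). Time passes only in rows, so rows that do not move let the fingers close, or fill a call up. It gives the time, the measured TCP pose, the force and the opening at its end, in the units of the state.
- monitor.get_obs(): the state, without advancing time (a new reading comes with each control period).
- cams.camera(name): name is "side" or "top" or "wrist"; returns a dict with "img" (400x640x3 uint8, red, green, blue), "depth" (400x640 float32, m along the optical axis (not along the pixel's ray), 0 where there is no reading), "fx", "fy", "cx", "cy" (pixels), "distortion" ([k1, k2, p1, p2, k3] as OpenCV has them; the pictures are not rectified), "rvec" (rotation vector, rad) and "tvec" (3), from world to camera coordinates, as OpenCV has them; the wrist camera has in their place "tool_from_camera" (4x4, takes a point from camera to tool coordinates, whose origin is the TCP and whose axes are the flange's). Camera axes: x right, y down, z forward; pixel columns grow to the right and rows downward; lengths in m; the calibration is good to about 2 mm. A picture is of the moment at which its call begins: read the wrist's pose just before it.
- order.job_done(): hands the job in, once; it reports no verdict.
The state is a dict: "time": time; "q": joint angles; "qd": joint speeds; "joint_efforts": joint torques, N m; "ee_pos": TCP position; "tcp_rot": TCP orientation; "wrist_force": force on the tool from outside, world axes, zero at the start; "torque": the same for the moment, N m; "opening": finger opening in m.
Only numpy, scipy, OpenCV 4.12 (cv2) and the standard library are available. Lean on these libraries where they do the work, as an engineer would, in place of code of your own. Each camera call takes 0.05 s, during which the arm holds its last target. There are 200 camera calls.

## Working session

There is one attempt and no reset: what is moved stays moved. The work goes in short steps, Python scripts to look and compute and a shell command to move; the robot and the scene stay as the last step left them, time stands still between calls to the robot, and variables do not carry over. Pictures are saved under pics/ and viewed, about 8 in all and at most 12, crops included, and the job is handed in when it is done.

```bash
mkdir -p pics; python3 - <<'E'
from workcell import monitor,cams
import cv2,numpy as np
o=monitor.get_obs();print(o['time'],o['ee_pos'],o['tcp_rot'],o['opening'],o['wrist_force'])
for n in ('top','side'):
    c=cams.camera(n);cv2.imwrite(f'pics/{n}0.png',c['img'][:,:,::-1]);np.save(f'{n}0.npy',c,allow_pickle=True)
    R,_=cv2.Rodrigues(np.array(c['rvec']));print(n,c['fx'],c['distortion'],-R.T@np.array(c['tvec']).ravel(), R[2])
E
```

```text
0.0 [ 0.1305764  -0.53406282  0.24756271] [-1.79921731e+02 -1.60637102e-03  1.37390874e+01] 0.08540676842361468 [-0.23705241 -0.19449519 -0.5620171 ]
top 407.4083048134676 [-0.04073634  0.          0.          0.          0.        ] [ 0.44022003 -0.00234874  1.0920122 ] [ 0.05972539 -0.02981077 -0.99776961]
side 367.10385137912033 [-0.05474775  0.          0.          0.          0.        ] [ 0.24394477 -0.43217125  0.85262366] [ 0.28039775  0.44584853 -0.85005658]
```

View pics/top0.png

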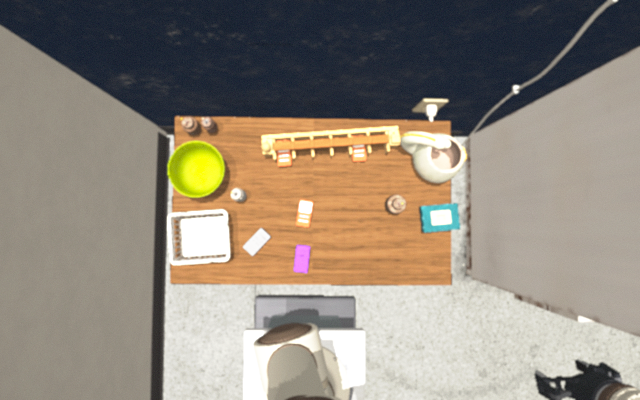

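View pics/side0.png

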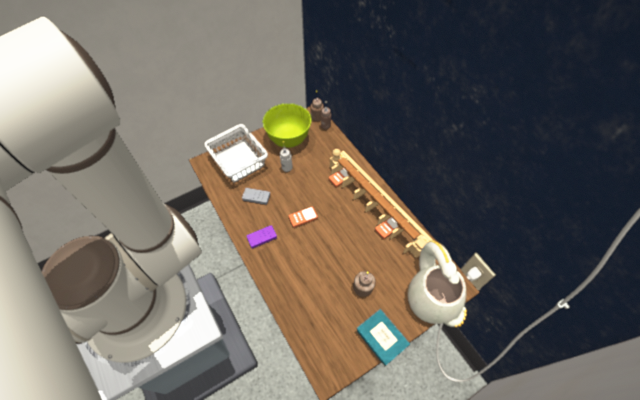

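Both views show the rack at the far edge, around top px (265-400, 125-165), with the mouth facing the robot. The loose tile is at top (304,213). The grey and purple decoys are at (257,241) and (302,259). Next I'll enlarge the rack ends to find the knob.

```bash
cat > h.py <<'E'
import numpy as np,cv2
from workcell import monitor,cams
def ld(n): return np.load(f'{n}.npy',allow_pickle=True).item()
def K(c): return np.array([[c['fx'],0,c['cx']],[0,c['fy'],c['cy']],[0,0,1]])
def ray(c,px):
    u=cv2.undistortPoints(np.array(px,float).reshape(-1,1,2),K(c),np.array(c['distortion'])).reshape(-1,2)
    d=np.c_[u,np.ones(len(u))]
    if 'rvec' in c and c['rvec'] is not None:
        R,_=cv2.Rodrigues(np.array(c['rvec']));return -R.T@np.array(c['tvec']).ravel(),d@R
    T=c['T'];return T[:3,3],d@T[:3,:3].T
def plane(c,px,z):
    o,d=ray(c,px);return o+d*((z-o[2])/d[:,2])[:,None]
def two(c1,p1,c2,p2):
    o1,d1=ray(c1,p1);o2,d2=ray(c2,p2);d1,d2=d1[0],d2[0]
    s=np.linalg.lstsq(np.c_[d1,-d2],o2-o1,rcond=None)[0]
    a,b=o1+s[0]*d1,o2+s[1]*d2;return (a+b)/2,np.linalg.norm(a-b)
def wrist():
    o=monitor.get_obs();c=cams.camera('wrist')
    from scipy.spatial.transform import Rotation as Ro
    T=np.eye(4);T[:3,:3]=Ro.from_euler('xyz',o['tcp_rot'],degrees=True).as_matrix();T[:3,3]=o['ee_pos']
    c['T']=T@np.array(c['tool_from_camera']);return c
E
python3 - <<'E'
from h import *
t=cv2.imread('pics/top0.png')[115:175,255:410];s=cv2.imread('pics/side0.png')[140:265,320:460]
a=cv2.resize(t,None,fx=5,fy=5,interpolation=2);b=cv2.resize(s,None,fx=2.3,fy=2.3,interpolation=2)
im=np.zeros((590,780,3),np.uint8);im[:300,:775]=a;im[302:302+b.shape[0],:b.shape[1]]=b
cv2.imwrite('pics/crop0.png',im)
c=ld('top0');hs=cv2.cvtColor(c['img'],cv2.COLOR_RGB2HSV)
tile=cv2.cvtColor(c['img'],cv2.COLOR_RGB2LAB)
print(c['img'][200:228:2,296:316:3].tolist()[3:6])
E
```

```text
[[[192, 136, 81], [255, 255, 255], [255, 255, 255], [255, 255, 255], [255, 255, 255], [255, 255, 255], [210, 148, 90]], [[206, 143, 90], [255, 255, 255], [255, 255, 255], [255, 255, 255], [255, 255, 255], [255, 255, 255], [203, 141, 85]], [[219, 153, 93], [255, 255, 255], [255, 255, 255], [255, 255, 255], [255, 255, 255], [255, 255, 250], [203, 145, 89]]]
```

View pics/crop0.png

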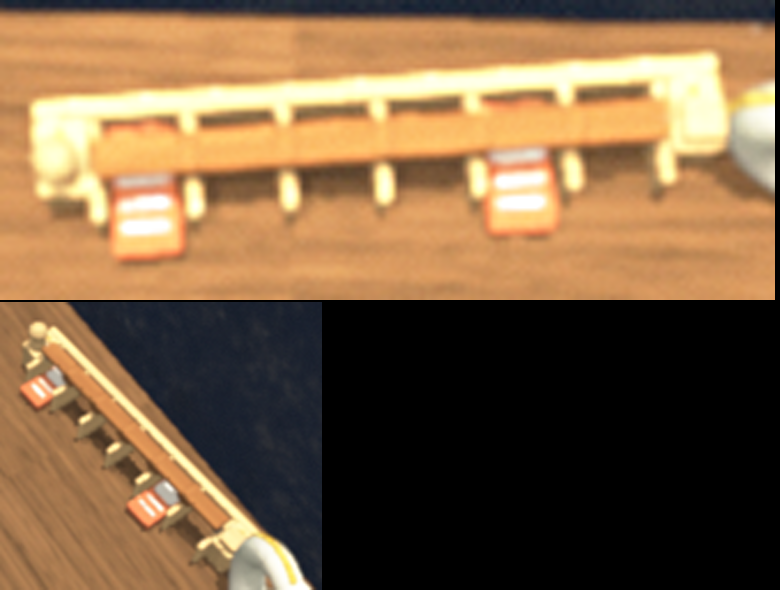

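The knob is at the left (+y) end, at top crop (58,155), and the square block is at the right. Counted from the knob, the third gap is at rack y=+25, and it's empty. Next: triangulate.

```bash
python3 - <<'E'
from h import *
t,s=ld('top0'),ld('side0')
T=lambda x,y:[255+x/5-.4,115+y/5-.4]
S=lambda x,y:[320+x/2.3-.3,140+(y-302)/2.3-.3]
f,e=two(t,T(58,155),s,S(38,330));print('finial',f,e, plane(t,T(58,155),.065))
for a,b in (((92,157),(47,350)),((667,120),(225,522))): print('railend',two(t,T(*a),s,S(*b)),plane(t,T(*a),.058))
# rail by colour in top
P=plane(t,[T(92,157),T(667,120)],.058);v=P[0]-P[1];print('len',np.linalg.norm(v),'rack yaw',np.degrees(np.arctan2(-v[0],v[1])),'mid',P.mean(0))
# nose dividers z=.036ish
N=plane(t,[T(97,218),T(195,214),T(290,208),T(384,202),T(480,196),T(573,188),T(664,180)],.03);print(N)
def tile(c,n,box):
    x0,y0,x1,y1=box;im=c['img'][y0:y1,x0:x1].astype(int)
    m=((im[...,0]-im[...,2]>150)|(im.min(2)>170)).astype(np.uint8)
    cs=cv2.findContours(m,0,2)[0];k=max(cs,key=cv2.contourArea);print(n,len(cs),cv2.contourArea(k))
    px=k.reshape(-1,2)+[x0,y0];return px
for c,n,b in ((t,'top',(290,195,320,232)),(s,'side',(282,200,325,232))):
    px=tile(c,n,b);W=plane(c,px,.014);r=cv2.minAreaRect((W[:,:2]*1000).astype(np.float32));print(n,r, px.mean(0))
k=[('squat',(397,204)),('slim',(237,195)),('purple',(302,259)),('grey',(257,241))]
for n,p in k: print(n,plane(t,p,.05))
E
```

```text
finial [0.62693375 0.10106769 0.07139912] 0.0027649297673765197 [[0.62935872 0.10109234 0.065     ]]
railend (array([0.63090884, 0.08587338, 0.0468261 ]), np.float64(0.0022197892191266073)) [[0.62985845 0.08443245 0.058     ]]
railend (array([ 0.65520936, -0.21222786,  0.06047464]), np.float64(0.004484759786033821)) [[ 0.65379268 -0.21141759  0.058     ]]
len 0.2968165967882467 rack yaw 4.625148785705814 mid [ 0.64182556 -0.06349257  0.058     ]
[[ 0.60273339  0.08360967  0.03      ]
 [ 0.60555146  0.03232815  0.03      ]
 [ 0.60943397 -0.01749308  0.03      ]
 [ 0.61333987 -0.06694139  0.03      ]
 [ 0.61729494 -0.11762617  0.03      ]
 [ 0.62232805 -0.16693001  0.03      ]
 [ 0.62738603 -0.21540185  0.03      ]]
top 8 193.0
top ((465.10400390625, 2.06097412109375), (36.202152252197266, 58.070072174072266), 84.26725006103516) [304.83333333 212.89583333]
side 7 107.0
side ((476.5113220214844, 3.1389331817626953), (33.30299377441406, 30.33118438720703), 82.10368347167969) [308.74074074 212.74074074]
squat [[ 0.48527243 -0.23619868  0.05      ]]
slim [[0.50378524 0.17471737 0.05      ]]
purple [[0.3428555  0.00695536 0.05      ]]
grey [[0.38737731 0.12167199 0.05      ]]
```

```bash
python3 -m handwheel '[[0,0,0,0,0,4.55],[0,0,0,0,0,4.55],[0.0257,-0.0314,0,0,0,0],[0.0257,-0.0314,0,0,0,0],[0.0257,-0.0314,0,0,0,0],[0.0257,-0.0314,0,0,0,0],[0.0257,-0.0314,0,0,0,0],[0.0257,-0.0314,0,0,0,0]]' -1 20
python3 -m handwheel '[[0.0257,-0.0314,0,0,0,0],[0.0257,-0.0314,0,0,0,0],[0.0257,-0.0314,0,0,0,0],[0.0257,-0.0314,0,0,0,0],[0.0257,-0.0314,0,0,0,0],[0.0257,-0.0314,0,0,0,0],[0.0257,-0.0314,0,0,0,0],[0.0257,-0.0314,0,0,0,0]]'
python3 -m handwheel '[[0.0257,-0.0314,0,0,0,0],[0.0257,-0.0314,0,0,0,0],[0,0,0,0,0,0],[0,0,0,0,0,0],[0,0,0,0,0,0],[0,0,0,0,0,0],[0,0,0,0,0,0],[0,0,0,0,0,0]]'
python3 - <<'E'
from h import *
o=monitor.get_obs();c=wrist();np.save('w1.npy',c,allow_pickle=True)
cv2.imwrite('pics/w1.png',c['img'][:,:,::-1]);print(o['time'],o['ee_pos'],o['tcp_rot'],o['opening'],o['wrist_force']);print(np.round(c['tool_from_camera'],3),c['fx'])
E
```

```text
time: 0.77
ee_pos: [0.2695, -0.3322, 0.248]
tcp_rot: [-180.0, 0.0, 4.6]
wrist_force: [0.3, -0.4, -0.1]
opening: 0.0001
time: 1.43
ee_pos: [0.4543, -0.0649, 0.2482]
tcp_rot: [180.0, -0.0, 4.7]
wrist_force: [-0.2, -0.7, 0.3]
opening: -0.0004
time: 2.1
ee_pos: [0.4995, -0.0013, 0.2486]
tcp_rot: [180.0, -0.0, 4.5]
wrist_force: [0.2, 0.2, -0.3]
opening: 0.0001
2.1 [ 0.49947767 -0.00125619  0.24863869] [ 1.79996107e+02 -3.49011045e-02  4.53773745e+00] 0.00010695651176749445 [ 0.16167145  0.22715748 -0.27866637]
[[-0.001 -0.948 -0.317  0.081]
 [ 1.    -0.001 -0.001  0.001]
 [ 0.001 -0.317  0.948 -0.126]
 [ 0.     0.     0.     1.   ]] 354.2067926391266
```

View pics/w1.png

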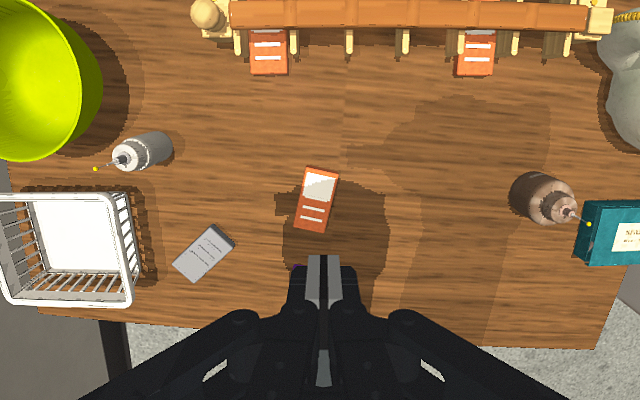

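The wrist view shows the tile at (316,200), the knob at (208,13), the rail front edge at row 27-34, and the noses near row 45-55. The third gap lies between the noses at columns 349 and 404.

```bash
python3 - <<'E'
from h import *
w=ld('w1');t=ld('top0');im=w['img'].astype(int)
hsv=cv2.cvtColor(w['img'],cv2.COLOR_RGB2HSV)
def tile(x0,y0,x1,y1):
    a=hsv[y0:y1,x0:x1];m=((a[...,0]<13)&(a[...,1]>150)&(a[...,2]>140)).astype(np.uint8)
    m|=(a[...,1]<60).astype(np.uint8)&(a[...,2]>140)
    k=max(cv2.findContours(m,0,2)[0],key=cv2.contourArea)
    W=plane(w,k.reshape(-1,2)+[x0,y0],.012);print(cv2.boundingRect(k),cv2.minAreaRect((W[:,:2]*1000).astype(np.float32)))
    return m
m=tile(270,155,350,245)
# rail mask
a=hsv[0:45,222:600];print('rail hsv',hsv[15,300],hsv[15,450],'wood',hsv[100,300],'nose',hsv[45,349], 'tile',hsv[220,300])
# front rail edge : last orange-ish bright row per column
for u in (260,320,376,430,480,560):
    col=im[:50,u];print(u,[int(v) for v in np.argsort(-np.abs(np.diff(col.sum(1))))[:4]],end=' ')
print()
N=plane(w,[(349,52),(404,51)],.02);print('noses',N)
N=plane(w,[(349,30),(404,30)],.036);print('div tops',N)
print('finial cont',plane(w,[(208,13)],.065))
print('rail ridges?',plane(w,[(343,27),(400,28),(230,25),(590,32)],.058))
s=np.vstack([cv2.resize(w['img'][0:70,180:440],None,fx=3,fy=3,interpolation=2)]);cv2.imwrite('pics/w1c.png',s[:,:,::-1])
E
```

```text
(23, 12, 46, 66) ((460.61004638671875, 4.199911117553711), (36.33149337768555, 70.23589324951172), 81.07364654541016)
rail hsv [ 14 175 217] [ 13 177 219] wood [ 14 151 183] nose [ 25 104 254] tile [ 10 186 196]
260 [42, 29, 46, 32] 320 [45, 26, 27, 23] 376 [26, 43, 24, 23] 430 [45, 26, 27, 46] 480 [29, 43, 47, 33] 560 [30, 3, 31, 2] 
noses [[ 0.61149973 -0.01746775  0.02      ]
 [ 0.61680551 -0.06873172  0.02      ]]
div tops [[ 0.62831484 -0.01472598  0.036     ]
 [ 0.63253489 -0.06305873  0.036     ]]
finial cont [[0.62896032 0.10041962 0.065     ]]
rail ridges? [[ 0.62710359 -0.00837839  0.058     ]
 [ 0.63038763 -0.05519262  0.058     ]
 [ 0.62196409  0.0843516   0.058     ]
 [ 0.64516527 -0.21881965  0.058     ]]
```

View pics/w1c.png

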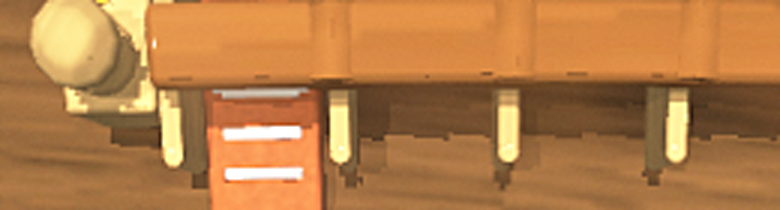

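```bash
python3 - <<'E'
from h import *
w=ld('w1');t=ld('top0')
n=plane(w,[(180+x/3-.3,y/3-.3) for x,y in((173,165),(341,163),(508,163),(677,162))],.036)
r=plane(w,[(180+x/3-.3,y/3-.3) for x,y in((332,80),(515,80),(698,80))],.058)
rl=plane(w,[(232,26.4),(590,33)],.057)
print(n);print(r)
for P in(n,r): 
    v=P[0]-P[-1];print(np.degrees(np.arctan2(-v[0],v[1])),np.linalg.norm(v)/(len(P)-1))
v=np.radians(4.6)
X=np.array([np.cos(v),np.sin(v)]);Y=np.array([-X[1],X[0]])
for P,x,ys in((n,-25,(150,100,50,0)),(r,-6,(100,50,0))):
    print(np.array([p[:2]-x/1e3*X-y/1e3*Y for p,y in zip(P,ys)]))
f=np.array([.628,.1007]);print('from finial',f-.005*X-.168*Y)
# heights across two views: nose, finial, tile patch corner
print(two(w,(349,54),t,(255+290/5-.4,115+208/5-.4)),two(w,(208,13),t,(266.2,145.6)),two(w,(316,200),t,(304.8,212.9)))
E
```

```text
[[ 0.60045784  0.08301947  0.036     ]
 [ 0.60453362  0.03288314  0.036     ]
 [ 0.6084043  -0.01669227  0.036     ]
 [ 0.61302232 -0.06698602  0.036     ]]
[[ 0.62426445  0.03468125  0.058     ]
 [ 0.62814932 -0.01517106  0.058     ]
 [ 0.63257508 -0.06521278  0.058     ]]
4.787926225499599 0.05017692385033846
4.755739452008385 0.05011956912969567
[[ 0.63740715 -0.06449238]
 [ 0.63747298 -0.06478977]
 [ 0.63733372 -0.06452624]
 [ 0.63794179 -0.06498104]]
[[ 0.63826502 -0.06451544]
 [ 0.63813994 -0.06452881]
 [ 0.63855576 -0.06473159]]
from finial [ 0.63648952 -0.06715985]
(array([ 0.6089221 , -0.01718124,  0.03210962]), np.float64(0.0006611205314799967)) (array([0.62963691, 0.10133995, 0.06218939]), np.float64(0.00047499312883334406)) (array([0.46070096, 0.00201249, 0.01017927]), np.float64(0.0013958757588491525))
```

```bash
python3 -m handwheel '[[0.0275,-0.0102,0,0,0,0],[0.0275,-0.0102,0,0,0,0],[0.0275,-0.0102,0,0,0,0],[0.0275,-0.0102,0,0,0,0],[0.0274,-0.0101,0,0,0,-0.2],[0,0,0.03,0,0,0],[0,0,0.03,0,0,0],[0,0,0.03,0,0,0]]'
python3 -m handwheel '[[0,0,0.03,0,0,0],[0,0,0.02,0,0,0],[0,0,0.015,0,0,0],[0,0,0,0,0,0],[0,0,0,0,0,0],[0,0,0,0,0,0],[0,0,0,0,0,0],[0,0,0,0,0,0]]'
```

```text
time: 2.82
ee_pos: [0.6337, 0.0577, 0.1571]
tcp_rot: [-179.8, -0.0, 5.2]
wrist_force: [-0.1, 0.5, -0.8]
opening: -0.0004
time: 3.48
ee_pos: [0.6337, 0.0583, 0.0949]
tcp_rot: [-179.8, -0.1, 5.2]
wrist_force: [0.2, -0.3, 0.2]
opening: -0.0001
```

```bash
python3 -m handwheel '[[0,0,0.009,0,0,0],[0,0,0.005,0,0,0],[0,0,0.003,0,0,0],[0,0,0.002,0,0,0],[0,0,0.002,0,0,0],[0,0,0.002,0,0,0],[0,0,0,0,0,0],[0,0,0,0,0,0]]'
```

```text
time: 4.15
ee_pos: [0.6329, 0.0584, 0.0704]
tcp_rot: [-179.8, 0.0, 5.2]
wrist_force: [-1.6, -0.3, 2.8]
opening: 0.0003
```

```bash
python3 -m handwheel '[[0,0.007,-0.001,0,0,0],[0,0.007,0,0,0,0],[0,0.007,0,0,0,0],[0,0.007,0,0,0,0],[0,0.007,0,0,0,0],[0,0.007,0,0,0,0],[0,0.007,0,0,0,0],[0,0,0,0,0,0]]'
```

```text
time: 4.82
ee_pos: [0.6375, 0.0079, 0.0711]
tcp_rot: [-179.9, 0.0, 5.1]
wrist_force: [-0.2, -1.4, 1.8]
opening: -0.0001
```

```bash
python3 -m handwheel '[[0,0.007,0,0,0,0],[0,0.007,0,0,0,0],[0,0.007,0,0,0,0],[0,0.007,0,0,0,0],[0,0.007,0,0,0,0],[0,0.007,0,0,0,0],[0,0.004,0,0,0,0],[0,0,0,0,0,0]]'
```

```text
time: 5.48
ee_pos: [0.6416, -0.0375, 0.071]
tcp_rot: [-179.9, 0.0, 5.2]
wrist_force: [-0.0, -1.9, 2.8]
opening: -0.0001
```

```bash
python3 -m handwheel '[[0,0,-0.03,0,0,0],[0,0,-0.035,0,0,0],[-0.0353,-0.0114,0,0,0,0],[-0.0353,-0.0114,0,0,0,0],[-0.0353,-0.0114,0,0,0,0],[-0.0353,-0.0114,0,0,0,0],[-0.0353,-0.0114,0,0,0,0],[0,0,0,0,0,4.73]]'
python3 -m handwheel '[[0,0,0,0,0,4.73],[0,0,0,0,0,4.73],[0,0,0,0,0,0],[0,0,0,0,0,0],[0,0,0,0,0,0],[0,0,0,0,0,0],[0,0,0,0,0,0],[0,0,0,0,0,0]]' 0.3
python3 - <<'E'
from h import *
c=wrist();cv2.imwrite('pics/w2.png',c['img'][:,:,::-1]);np.save('w2.npy',c,allow_pickle=True)
E
```

```text
time: 6.15
ee_pos: [0.455, 0.0051, 0.1358]
tcp_rot: [-179.8, 0.2, 0.6]
wrist_force: [1.8, 0.9, 0.6]
opening: 0.0001
time: 6.82
ee_pos: [0.4575, -0.0376, 0.1361]
tcp_rot: [-178.0, 0.2, -5.8]
wrist_force: [0.7, -0.1, 0.6]
opening: 0.0558
```

View pics/w2.png

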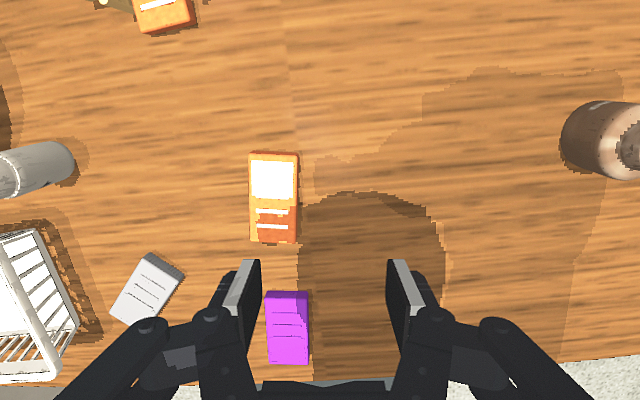

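The tool has shifted about 43 mm sideways from the commanded place, and roll has changed by 2°. The tile is at (273,198). Before going on I'll check the state and the joints.

```bash
python3 -m handwheel '[[0,0,0,0,0,0],[0,0,0,0,0,0],[0,0,0,0,0,0],[0,0,0,0,0,0],[0,0,0,0,0,0],[0,0,0,0,0,0],[0,0,0,0,0,0],[0,0,0,0,0,0]]'; python3 - <<'E'
from h import *
o=monitor.get_obs();print({k:np.round(o[k],2).tolist() for k in('q','qd','joint_efforts','torque')})
E
```

```text
time: 7.53
ee_pos: [0.4575, -0.0381, 0.1362]
tcp_rot: [-178.0, 0.1, -5.9]
wrist_force: [-0.6, 0.0, 1.1]
opening: 0.0558
{'q': [-5.9, -8.13, -15.14, 83.12, 1.96, 179.96], 'qd': [0.08, 0.03, -0.03, 0.11, 0.0, 0.07], 'joint_efforts': [0.01, -38.0, 46.98, 0.03, 0.11, 0.0], 'torque': [-0.04, 0.05, -0.0]}
```

The cause is joint 6, which sat at its 180° limit and dragged the pose. That yaw isn't needed: at rack yaw the jaws will square the tile themselves. So I'll rotate back.

```bash
python3 -m handwheel '[[0,0,0,0,0,-3.6],[0,0,0,0,0,-3.6],[0,0,0,0,0,-3.5],[0,0,0,0,0,0],[0,0,0,0,0,0],[0,0,0,0,0,0],[0,0,0,0,0,0],[0,0,0,0,0,0]]' 0.4
```

```text
time: 8.2
ee_pos: [0.4575, -0.0381, 0.1362]
tcp_rot: [-178.1, -0.2, 4.8]
wrist_force: [1.6, -0.5, -1.3]
opening: 0.0601
```

```bash
python3 -m handwheel '[[0,0,0,-1.9,0.2,0],[0.0032,-0.0206,0,0,0,0],[0.0032,-0.0206,0,0,0,0],[0,0,0,0,0,0],[0,0,0,0,0,0],[0,0,0,0,0,0],[0,0,0,0,0,0],[0,0,0,0,0,0]]'
python3 - <<'E'
from h import *
w=ld('w2');h=cv2.cvtColor(w['img'],cv2.COLOR_RGB2HSV)[145:250,240:305]
m=(((h[...,0]<17)&(h[...,1]>185)&(h[...,2]>150))|((h[...,1]<60)&(h[...,2]>200))).astype(np.uint8)
k=max(cv2.findContours(m,0,2)[0],key=cv2.contourArea)
for z in (.012,):
  W=plane(w,k.reshape(-1,2)+[240,145],z);print(cv2.boundingRect(k),cv2.minAreaRect((W[:,:2]*1000).astype(np.float32)))
E
```

```text
time: 8.87
ee_pos: [0.4603, 0.003, 0.1363]
tcp_rot: [-180.0, -0.4, 4.8]
wrist_force: [0.1, -0.3, 0.3]
opening: 0.0596
(11, 15, 43, 40) ((475.84832763671875, 1.7730998992919922), (31.111955642700195, 28.60974884033203), 81.39769744873047)
```

```bash
python3 -m handwheel '[[0,0,0.03,0,0.2,0],[0,0,0.03,0,0.2,0],[0,0,0.03,0,0,0],[0,0,0.015,0,0,0],[0,0,0.007,0,0,0],[0,0,0.005,0,0,0],[0,0,0,0,0,0],[0,0,0,0,0,0]]'
python3 -m handwheel '[[0,0,0,0,0,0],[0,0,0,0,0,0],[0,0,0,0,0,0],[0,0,0,0,0,0],[0,0,0,0,0,0],[0,0,0,0,0,0],[0,0,0,0,0,0],[0,0,0,0,0,0]]' -0.08 20
```

```text
time: 9.53
ee_pos: [0.4624, 0.0036, 0.0203]
tcp_rot: [-180.0, -0.9, 4.8]
wrist_force: [-0.1, 0.0, 1.1]
opening: 0.0596
time: 10.2
ee_pos: [0.4626, 0.0037, 0.0207]
tcp_rot: [-180.0, -1.0, 4.8]
wrist_force: [-0.7, 0.0, 5.6]
opening: 0.0397
```

```bash
python3 -m handwheel '[[0,0,-0.001,0,-0.5,0],[0,0,-0.001,0,-0.5,0],[0,0,0,0,0,0],[0,0,0,0,0,0],[0,0,0,0,0,0],[0,0,0,0,0,0],[0,0,0,0,0,0],[0,0,0,0,0,0]]'
python3 - <<'E'
from h import *
c=wrist();cv2.imwrite('pics/w3.png',c['img'][120:,:,::-1])
E
```

```text
time: 10.87
ee_pos: [0.4616, 0.0038, 0.0212]
tcp_rot: [-179.9, 0.2, 4.8]
wrist_force: [0.7, -0.2, 0.7]
opening: 0.0394
```

View pics/w3.png

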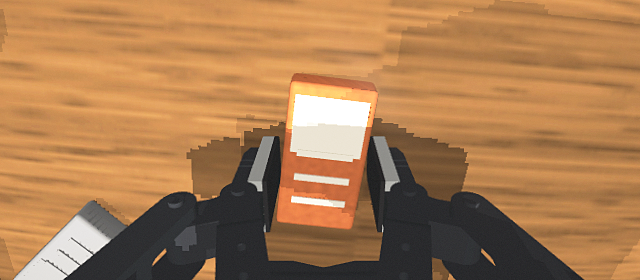

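The tile at (330,150+120) lies flat and loosely caged between the pads. I'll close to just over its width and push it sideways onto the third gap's line.

```bash
python3 -m handwheel '[[0,0,0,0,0,0],[0,0,0,0,0,0],[0,0,0,0,0,0],[0,0.002,0,0,0,0],[0,0.004,0,0,0,0],[0,0.006,0,0,0,0],[0,0.008,0,0,0,0],[0,0.008,0,0,0,0]]' -0.14
python3 -m handwheel '[[0,0.008,0,0,0,0],[0,0.008,0,0,0,0],[0,0.006,0,0,0,0],[0,0.004,0,0,0,0],[0,0.003,0,0,0,0],[0,0.001,0,0,0,0],[0,0,0,0,0,0],[0,0,0,0,0,0]]'
```

```text
time: 11.58
ee_pos: [0.4643, -0.0248, 0.0215]
tcp_rot: [-179.9, 0.1, 4.8]
wrist_force: [0.5, 3.1, 5.2]
opening: 0.0369
time: 12.25
ee_pos: [0.4668, -0.0551, 0.0215]
tcp_rot: [-180.0, 0.1, 4.8]
wrist_force: [0.9, 1.3, 5.4]
opening: 0.0369
```

```bash
python3 -m handwheel '[[0,0,0,0,0,0],[0,0,0,0,0,0],[0,0,0,0,0,0],[0,0,-0.02,0,0,0],[0,0,-0.03,0,0,0],[0,0,-0.03,0,0,0],[-0.032,-0.001,0,0,0,0],[-0.032,0,0,0,0,0]]' 0.3
python3 -m handwheel '[[0,0,0,0,0,0],[0,0,0,0,0,0],[0,0,0,0,0,0],[0,0,0,0,0,0],[0,0,0,0,0,0],[0,0,0,0,0,0],[0,0,0,0,0,0],[0,0,0,0,0,0]]' -1
python3 - <<'E'
from h import *
w=wrist();cv2.imwrite('pics/w4.png',w['img'][:,:,::-1]);np.save('w4.npy',w,allow_pickle=True)
E
```

```text
time: 12.92
ee_pos: [0.4038, -0.0588, 0.1028]
tcp_rot: [-180.0, 0.0, 4.9]
wrist_force: [-1.2, -0.7, -0.4]
opening: 0.0554
time: 13.58
ee_pos: [0.4031, -0.0585, 0.1012]
tcp_rot: [-179.9, 0.2, 4.8]
wrist_force: [0.7, -0.1, 0.3]
opening: -0.0
```

View pics/w4.png

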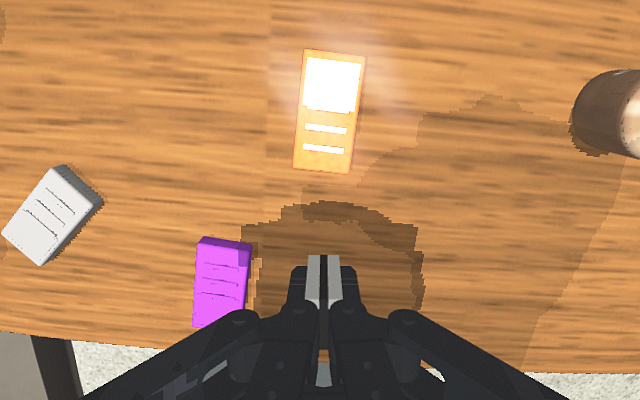

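The tile's corners are about (304,48), (366,56), (350,174) and (293,167). It is flat, with some yaw left.

```bash
python3 - <<'E'
from h import *
w=ld('w4');P=plane(w,[(304,48.5),(366,56),(351,174),(293,167)],.014)[:,:2]
v=np.radians(4.75);X=np.array([np.cos(v),np.sin(v)]);Y=np.array([-X[1],X[0]]);O=np.array([.6377,-.0647])
q=(P-O)@np.c_[X,Y]*1e3;print(q.round(1),q.mean(0));a=(q[0]+q[1]-q[2]-q[3])/2;print('len',np.linalg.norm(a),'yaw rel',np.degrees(np.arctan2(a[1],a[0])),'w',np.linalg.norm(q[0]-q[1]))
p=(np.array(monitor.get_obs()['ee_pos'][:2])-O)@np.c_[X,Y]*1e3;print('tcp',p)
E
```

```text
[[-133.    35.6]
 [-136.9    0.8]
 [-205.3    7.7]
 [-200.9   43.4]] [-169.01089528   21.866138  ]
len 68.5466356696836 yaw rel -6.12226631714606 w 35.00946143758553
tcp [-233.28696123   25.68404491]
```

```bash
python3 -m handwheel '[[0,0.004,0.03,0,0,0],[0,0,0.03,0,0,0],[0,0,0.015,0,0,0],[0,0,0.005,0,0,0],[0.005,0,0,0,0,0],[0.006,0,0,0,0,0],[0.006,0,0,0,0,0],[0.006,0,0,0,0,0]]'
python3 -m handwheel '[[0.006,0,0,0,0,0],[0.006,0,0,0,0,0],[0.006,0,0,0,0,0],[0.006,0,0,0,0,0],[0.006,0,0,0,0,0],[0.006,0,0,0,0,0],[0.004,0,0,0,0,0],[0,0,0,0,0,0]]'
python3 - <<'E'
from h import *
w=wrist();cv2.imwrite('pics/w5.png',w['img'][:,:,::-1]);np.save('w5.npy',w,allow_pickle=True)
E
```

```text
time: 14.3
ee_pos: [0.4276, -0.0605, 0.0227]
tcp_rot: [-180.0, 0.1, 4.8]
wrist_force: [-0.5, -0.1, 0.3]
opening: 0.0001
time: 14.97
ee_pos: [0.4667, -0.0571, 0.0212]
tcp_rot: [-180.0, 0.2, 4.8]
wrist_force: [-0.6, -0.1, 0.2]
opening: -0.0003
```

View pics/w5.png

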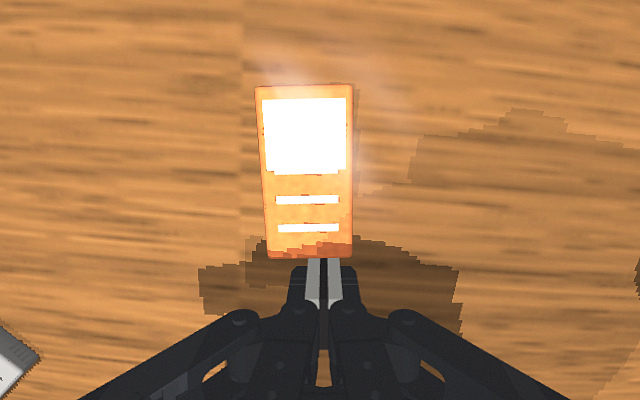

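The fingers are behind the tile, whose corners are (256,86), (353,84), (352,255) and (265,258). It now lies nearly square to the tool.

```bash
cat > meas.py <<'E'
from h import *
v=np.radians(4.75);X=np.array([np.cos(v),np.sin(v)]);Y=np.array([-X[1],X[0]]);O=np.array([.6377,-.0647])
def m(n,c):
    q=(plane(ld(n),c,.014)[:,:2]-O)@np.c_[X,Y]*1e3;a=(q[0]+q[1]-q[2]-q[3])/2
    print(q.round(1).tolist(),q.mean(0),'len',np.linalg.norm(a),'yaw',np.degrees(np.arctan2(a[1],a[0])))
    print('tcp',(np.array(monitor.get_obs()['ee_pos'][:2])-O)@np.c_[X,Y]*1e3)
E
python3 -c "
from meas import *
m('w5',[(256,86),(353,84),(352,252),(265,254)])"
```

```text
[[-89.0, 45.0], [-88.4, 10.2], [-154.9, 8.9], [-155.9, 45.1]] [-122.050649     27.30993848] len 66.73583252035837 yaw 0.5307381963040086
tcp [-170.31500706   21.81172071]
```

```bash
python3 -m handwheel '[[-0.005,0,0,0,0,0],[0,-0.004,0,0,0,0],[0.005,0,0,0,0,0],[0.006,0,0,0,0,0],[0.006,0,0,0,0,0],[0.006,0,0,0,0,0],[0.006,0,0,0,0,0],[0.006,0,0,0,0,0]]'
python3 -m handwheel '[[0.006,0,0,0,0,0],[0.006,0,0,0,0,0],[0.006,0,0,0,0,0],[0.006,0,0,0,0,0],[0.002,0,0,0,0,0],[0,0,0,0,0,0],[0,0,0,0,0,0],[0,0,0,0,0,0]]'
python3 - <<'E'
from h import *
w=wrist();cv2.imwrite('pics/w6.png',w['img'][:300,:,::-1]);np.save('w6.npy',w,allow_pickle=True)
E
```

```text
time: 15.68
ee_pos: [0.4962, -0.0506, 0.0211]
tcp_rot: [-180.0, 0.2, 4.8]
wrist_force: [-1.5, -0.2, 0.6]
opening: -0.0002
time: 16.35
ee_pos: [0.5212, -0.0484, 0.021]
tcp_rot: [-179.9, 0.2, 4.8]
wrist_force: [-0.1, -0.1, 0.6]
opening: 0.0003
```

View pics/w6.png

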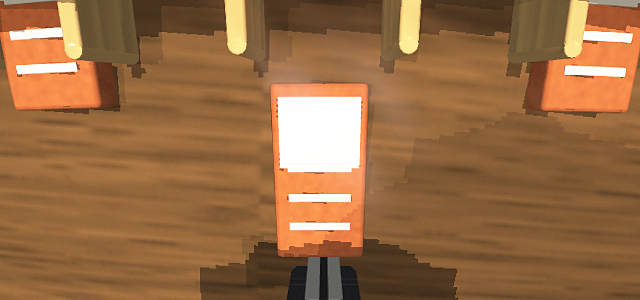

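The tile front edge (271-368, row 84) is centred between noses 2 and 3 at (236,52) and (409,52), and it is square. Push on.

```bash
python3 -m handwheel '[[0.005,0,0,0,0,0],[0.006,0,0,0,0,0],[0.006,0,0,0,0,0],[0.006,0,0,0,0,0],[0.006,0,0,0,0,0],[0.006,0,0,0,0,0],[0.005,0,0,0,0,0],[0,0,0,0,0,0]]'
python3 -m handwheel '[[0.005,0,0,0,0,0],[0.004,0,0,0,0,0],[0.003,0,0,0,0,0],[0.003,0,0,0,0,0],[0.002,0,0,0,0,0],[0,0,0,0,0,0],[0,0,0,0,0,0],[0,0,0,0,0,0]]'
```

```text
time: 17.07
ee_pos: [0.5623, -0.0449, 0.0209]
tcp_rot: [-180.0, 0.1, 4.8]
wrist_force: [0.6, 1.0, -0.9]
opening: -0.0001
time: 17.73
ee_pos: [0.5781, -0.0436, 0.0209]
tcp_rot: [-180.0, 0.2, 4.8]
wrist_force: [0.2, 0.3, -0.9]
opening: 0.0003
```

```bash
python3 -m handwheel '[[0.002,0,0,0,0,0],[0.0015,0,0,0,0,0],[0.0015,0,0,0,0,0],[0.001,0,0,0,0,0],[0.001,0,0,0,0,0],[0,0,0,0,0,0],[0,0,0,0,0,0],[0,0,0,0,0,0]]'
```

```text
time: 18.4
ee_pos: [0.5851, -0.043, 0.0208]
tcp_rot: [-180.0, 0.2, 4.8]
wrist_force: [-0.7, -0.8, 0.9]
opening: 0.0001
```

```bash
python3 -m handwheel '[[0.001,0,0,0,0,0],[0.001,0,0,0,0,0],[0,0,0,0,0,0],[0,0,0,0,0,0],[0,0,0,0,0,0],[0,0,0,0,0,0],[0,0,0,0,0,0],[0,0,0,0,0,0]]'
```

```text
time: 19.07
ee_pos: [0.5853, -0.043, 0.0208]
tcp_rot: [-180.0, 0.4, 4.8]
wrist_force: [-9.8, -0.8, 6.7]
opening: -0.0002
```

The push is stopped firmly at 9.8 N, at the place expected for home. Back off, lift and check.

```bash
python3 -m handwheel '[[-0.005,0,0,0,0,0],[-0.015,0,0,0,0,0],[-0.03,0,-0.01,0,0,0],[-0.03,0,-0.03,0,0,0],[-0.02,0,-0.03,0,0,0],[0,0,-0.03,0,0,0],[0,0,0,0,0,0],[0,0,0,0,0,0]]'
python3 - <<'E'
from h import *
o=monitor.get_obs();print(o['ee_pos'],o['wrist_force'])
w=wrist();np.save('w7.npy',w,allow_pickle=True);cv2.imwrite('pics/w7.png',w['img'][:320,:,::-1])
E
```

```text
time: 19.73
ee_pos: [0.4894, -0.0514, 0.1228]
tcp_rot: [-180.0, -0.1, 4.8]
wrist_force: [0.2, 0.3, -0.5]
opening: 0.0001
[ 0.48944695 -0.05143332  0.12281196] [ 0.17793412  0.32881854 -0.53461676]
```

View pics/w7.png

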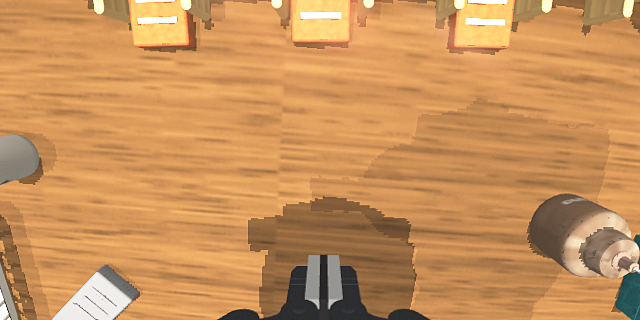

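The tile sits in gap 3, with its outer end at (321,43), level with the stored tiles at (162,46) and (483,47). Checking the numbers.

```bash
python3 - <<'E'
from meas import *
w=ld('w7');im=w['img'].astype(int)
for n,u in(('a',160),('ours',321),('b',483)):
    d=np.abs(np.diff(im[25:60,u-8:u+9].mean(1),axis=0)).sum(1);r=[25+int(i) for i in np.argsort(-d)[:3]]
    print(n,r,[((plane(w,[(u,k+.5)],.007)[:,:2]-O)@np.c_[X,Y]*1e3).round(1).tolist() for k in sorted(r)])
row=im[25,270:380];print([(270+i,int(s)) for i,s in enumerate(np.abs(np.diff(row,axis=0)).sum(1)) if s>90])
for z,u in((.014,(292,350)),):print((plane(w,[(a,38) for a in u],z)[:,:2]-O)@np.c_[X,Y]*1e3)
E
```

```text
a [45, 51, 50] [[[-40.1, 129.5]], [[-43.2, 129.9]], [[-43.8, 129.9]]]
ours [41, 48, 40] [[[-38.5, 26.1]], [[-39.1, 26.1]], [[-43.2, 26.1]]]
b [47, 46, 25] [[[-28.2, -76.5]], [[-40.7, -77.9]], [[-41.3, -78.0]]]
[(280, 104), (288, 146), (365, 129)]
[[-37.77255098  43.78169602]
 [-37.77341801   8.23582289]]
```

```bash
python3 -c "
from workcell import order
print(order.job_done())"
```

```text
the job is handed in; nothing more can be done
None
```

The loose tile is home in the third gap from the knob, and I handed the job in at about 20 s of robot time. The hand-in reports no verdict.

**What I did**
- **Finding the gap:** The knob is at the left (+y) end of the rack. With closed fingertips I touched the rail over gap 1, about 45 mm from the knob axis. I ran along it to gap 3, ending at about 141 mm. The readings I took along the way were 1.8–2.8 N.
- **Placing the tile:** I pushed the tile sideways, loosely caged between the fingers, onto the third gap's line. Then I pushed it in from behind with closed fingertips until it stopped against the back board at about 10 N.

**Last checks**
- The tile's outer end is at about rack x = -39 to -40 mm, level with the two stored tiles, and its centre is at about rack y = +26 mm (target 25). It looks flat and square.
- The arm stood clear, with no force on it at hand-in. I did not measure the rail's height afterwards, nor each bystander's position; nothing looked moved in the views I took.

**What went wrong on the way**
- Turning the tool to match the tile's angle ran joint 6 to its 180° limit. This swung the tool about 43 mm sideways in free air, touching nothing. I turned it back to the rack's angle and carried on.
- My first pitch correction had the wrong sign, and I fixed it on the next move.
- About 5 N of upward force showed while the fingers were round the tile, probably from light contact with the bench or the tile.

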